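Re-arm the vegetable cutter with its switch key

ROBOT

A 7-joint arm with a two-finger parallel gripper is mounted at the origin on the work surface. World frame = base frame: x ahead of the robot, y to its left, z up, the work surface at z = 0. Lengths are in m, angles in rad, forces in N, time in s.
With the tool pointing down it reaches from about 0.4 to 0.85 m from the base axis. Payload 10.4 kg.
Tool frame: the origin (TCP) lies midway between the tips of the shut fingers; the grasp point (between the pads) lies 19 mm behind it; z points along the fingers, y is the direction in which the jaws open and shut (so a half turn about z gives the same grasp; the last joint's range is limited). The gripper opens to 85 mm and grips with 20 to 120 N. Pads are 22 mm wide; open, the fingers measure 114 mm over their backs; the gripper's body (76 mm by 85 mm) begins 54 mm behind the grasp point. The pads swing forward as they close: fully open they stand 13 mm farther back than shut.
Start: joints at [-1.177, 0.332, -0.065, 1.46, 0.022, 1.35, -0.088], TCP at [0.253, 0.572, 0.231] pointing down, gripper open.
Joint ranges: [-2.6, 2.6], [-0.5, 2.12], [-1.47, 1.34], [0.16, 2.42], [-1.27, 4.41], [0.06, 2.06], [-2.6, 2.6]. Speed limits (rad/s): [2.22, 2.22, 2.79, 2.79, 3.14, 3.14, 3.14].

INTERFACE

Orientations are given as a unit quaternion [x, y, z, w].
In Python, from workcell import manip, camera, camera_info, workorder, nets gives the robot as it stands.
- The arm moves only by the tool apply_moves, never from a script. Its argument "commands" is a list of rows, each a list of 5 numbers: the shift along the tool's x, y, z in m, then the turn about the tool's z in degrees, then the gripper command: -1 is fully open, 1 is shut, values between are in proportion. A call has 1 to 5 rows; each row shifts and turns the pose as measured when the row begins, along the tool's axes as they then stand; what a row does not reach is not made up. A row lasts 1/12 s, in which the tool goes at most 41.7 mm and 7.16 degrees, less where a joint would pass 70% of its speed; a pose out of reach is approached as far as the arm can. A call is refused whole if a number of a shift passes 0.0417 or a number of a turn 7.16, either way. A call with a gripper value outside its range is refused whole. The fingers move at their own pace and stop on an object; "squeeze" is the grip in N (left out, the last holds). Time passes only in rows, so rows that do not move let the fingers close. It gives the time, the measured TCP pose, the force and the opening at its end, in the units of the state.
- manip.get_obs(): the state, without advancing time (a new reading comes with each control period).
- camera(name): name is "scene" or "top"; returns (picture, depth): 384x512x3 uint8, red, green, blue; 384x512 float32, m along the optical axis (not along the pixel's ray), 0 where there is no reading.
- camera_info(name): a dict with "camera_matrix" (3x3 intrinsics, pixels), "k1" (the pictures are not rectified: a ray, as slopes to the right and down, at radius r is drawn at 1 + k1 r^2 times it, then the intrinsics apply), "xyz" and "rotation" of the camera in the world. Camera axes: x right, y down, z forward; pixel columns grow to the right and rows downward; lengths in m; the calibration is good to about 2 mm. A picture is of the moment at which its call begins. camera_info takes no time and is no camera call.
- workorder.hand_in(): hands the job in, once; it reports no verdict.
Trained networks look in the newest picture that a camera, given by its name, has taken for a name from the list of things; names that differ only in an ending like _2 or _b are one class to them, and where a whole thing is asked for, a point or a joint stands for the part that bears it (a point fixed in the world has none). Each returns a list of dicts, best first, with "conf" (0 to 1); they miss things now and then, are a little off and sometimes report something else, mostly with a low value. They report only what shows in the picture. A call takes as long as a camera call. They do not tell look-alikes from the thing itself.
- nets.look_for(camera, thing): "rect" ([left, top, width, height] in pixels, round what is visible of it).
- nets.place_of(camera, thing): "xy" ([column, row] in pixels: a listed point, or the origin of a listed thing).
The state is a dict: "clock": time; "joint_pos": joint angles; "joint_velocities": joint speeds; "tau": joint torques, N m; "position": TCP position; "ee_rot": TCP orientation; "ft_force": force on the tool from outside, world axes, zero at the start; "torque": the same for the moment, N m; "grip_width": opening from 0.0 (shut) to 1.0 (fully open).
Only numpy, scipy, OpenCV 4.12 (cv2) and the standard library are available. Lean on these libraries where they do the work, as an engineer would, in place of code of your own. Each camera call takes 0.05 s, during which the arm holds its last target. There are 200 camera calls.

TASK

The vegetable cutter has been cleaned and must be re-armed. Take the yellow switch key from its blue stand, push it fully into the lock on the grey console, turn it clockwise to its stop and back home, then withdraw it and put it back upright, fully down, in its stand. After that press the green console key fully down so that the red one pops up, let go of everything, and leave the ginger root and the shaker where they are.

Things in the scene. Friction and masses are not known exactly. Their poses are not given: they have to be found in the camera images.
- switch_key: Loose key, 97 mm tall, 0.12 kg, upright in the stand at the start. Origin: tip of its bit; z up to the handle, x along the width of bit and handle. From the tip: bit 26 (x) x 9 (y) mm to z 20 (lowest 4 mm 22 x 6); neck 10 mm round to z 32; collar 44 mm across to z 37; flat yellow handle 44 (x) x 12 (y) mm to z 97, to be gripped across y. Same after a half turn about z.
- key_collar (a point): Centre of the underside of the key's collar, 32 mm above the tip of the bit; axes as the key's.
- key_stand: Fixed blue block 95 (x) x 75 (y) x 60 mm high on a dark foot 115 x 95 mm, 6 mm thick. Origin: centre of its underside.
- stand_mouth (a point): Centre of the slot's mouth in the stand's top, 60 mm above the table; axes as the stand's. Slot 34 mm along x, 16 mm along y, 45 mm deep; the key hangs in it with its collar on the top, its x within about 0.12 rad of the stand's x.
- console: Fixed grey console 150 (x) x 200 (y) x 80 mm high. Origin: centre of its underside. Lock on its +y half, green and red keys on its -y half.
- lock_mouth (a point): Centre of the keyway in the console's top, 80 mm above the table, 60 mm to +y of the console's origin; axes as the console's (they do not turn). Slot 30 (x) x 13 (y) mm through an 8 mm plate; below it the turning barrel with a slot 29 x 12 mm. Fully in, the key's collar lies on the plate, the bit's tip 32 mm deep. Once turned the bit is caught under the plate: the key comes out only at home.
- lock (a joint): Turn of the lock barrel, rad: 0 = home (stop; slot along the console's x), grows clockwise seen from above to 1.1 (stop). Drags with 0.05 N m, stays where left. The bit has 0.12 rad of play each way: the key must turn that much further than the barrel, both ways. A black ring with a yellow pointer (towards the console's -x at home) turns with it.
- green_key (a joint): Travel of the green console key, m: 0 = up, 0.010 = fully down. Coupled to the red key: as one goes down the other comes up by as much; about 3 N moves the pair, which stays where it is left.
- green_top (a point): Centre of the top face (66 mm along x, 36 mm along y) of the green key, 22 mm from the console's origin along its -y; 98 mm above the table when up, 88 when down. It moves with the key.
- red_key (a joint): Travel of the red console key, m: 0 = down (as at the start), -0.010 = fully popped up.
- red_top (a point): Centre of the top face of the red key, of the same size, 70 mm from the console's origin along its -y; 88 mm above the table when down.
- ginger: Bystander: loose ginger root 132 mm long, about 40 mm thick, lying between the stand and the console. Origin: centre of its underside.
- shaker: Bystander: loose metal shaker, 56 mm across, 95 mm tall, standing between and beyond the stand and the console. Origin: centre of its underside.
There are look-alikes about, which are no part of the job. Leave any orange or pink look-alike of the switch_key alone. Of the things like the key_stand, leave any that is orange; of the rest the larger one is meant.

How it is judged:
On the way, in this order (a step that is already met when the one before it is completed fails the run):
1. the key is fully in the lock, its collar on the plate (distance between key_collar and lock_mouth below 0.006 m and angle between switch_key's own z axis and vertical below 0.12 rad), for 0.1 s.
2. the key, in the lock, has turned it to its stop (value of joint lock above 1.02 rad and distance between key_collar and lock_mouth below 0.009 m), for 0.1 s.
3. the key, still in the lock, has turned it back home (value of joint lock below 0.2 rad and distance between key_collar and lock_mouth below 0.009 m).
4. the key is withdrawn and back in its stand, upright and fully down (horizontal distance between key_collar and stand_mouth below 0.01 m and z of key_collar in the frame of stand_mouth below 0.004 m and angle between switch_key's own z axis and vertical below 0.12 rad and value of joint green_key below 0.004 m), for 0.1 s.
5. the green key is fully down and the red one up (value of joint green_key above 0.008 m and value of joint red_key below -0.008 m), for 0.1 s.
At the end, for the whole second after the job is handed in: The lock is home (within 0.2 rad), the switch key is at rest in its stand, upright within 0.12 rad, its collar within 10 mm of the slot's centre and at most 4 mm above the stand's top; the green key is at least 8 mm down and the red key at least 8 mm up (all of step 5 and value of joint lock below 0.2 rad and horizontal distance between key_collar and stand_mouth below 0.01 m and z of key_collar in the frame of stand_mouth below 0.004 m and angle between switch_key's own z axis and vertical below 0.12 rad and linear speed of switch_key below 0.02 m/s); the robot touches nothing.
It fails at once if the ginger root is moved more than 30 mm (distance of ginger from where it was at the start of the episode above 0.03 m).
It fails at once if the shaker is moved more than 30 mm or tipped over (distance of shaker from where it was at the start of the episode above 0.03 m or angle between shaker's own z axis and vertical above 0.5 rad).
It also fails if it takes over 72 s, if anything falls off the work surface, if the arm or the gripper's body presses on something with over 40 N, if the wrist force passes 120 N, or if a joint passes its speed limit or range.

## Working session

There is one attempt and no reset: what is moved stays moved. The work goes in short steps, Python scripts to look and compute and a tool call to move; the robot and the scene stay as the last step left them, time stands still between calls to the robot, and variables do not carry over. Pictures are saved under pics/ and viewed, about 8 in all and at most 12, crops included, and the job is handed in when it is done.

Besides the shell and the picture viewer there is one more tool, called by a JSON object that holds its "name" and its "arguments", one argument or row to a line. apply_moves: Moves the arm, as the interface text tells. Its arguments: {"type":"object","properties":{"commands":{"type":"array","items":{"type":"array","items":{"type":"number"}}},"squeeze":{"type":"number"}},"required":["commands"]}

```bash
mkdir -p pics
cat > h.py <<'E'
import numpy as np, cv2
from workcell import manip, camera, camera_info, workorder, nets
def ray(n,uv):
    i=camera_info(n);K=np.array(i['camera_matrix']);s=(np.linalg.inv(K)@[uv[0],uv[1],1])[:2]
    p=s.copy()
    for _ in range(20): p=s/(1+i['k1']*(p@p))
    return np.append(p,1),np.array(i['rotation']),np.array(i['xyz'])
def atz(n,uv,z):
    r,R,t=ray(n,uv);d=R@r;return t+d*(z-t[2])/d[2]
def cloud(n,depth):
    i=camera_info(n);K=np.array(i['camera_matrix']);v,u=np.mgrid[:384,:512]
    s=np.stack([(u-K[0,2])/K[0,0],(v-K[1,2])/K[1,1]],-1);p=s.copy()
    for _ in range(20): p=s/(1+i['k1']*(p**2).sum(-1,keepdims=True))
    P=np.concatenate([p,np.ones_like(p[...,:1])],-1)*depth[...,None]
    return P@np.array(i['rotation']).T+np.array(i['xyz'])
E
python3 - <<'E'
from h import *
o=manip.get_obs();print(o)
for n in('scene','top'):
    im,d=camera(n);cv2.imwrite(f'pics/{n}0.png',im[...,::-1]);np.save(f'{n}_d.npy',d);np.save(f'{n}_i.npy',im)
    print(n,camera_info(n))
    for t in('switch_key','key_stand','stand_mouth','lock_mouth','green_top','red_top','console','ginger','shaker','key_collar'):
        print(t,[(np.round(x['xy'],1).tolist(),round(x['conf'],2)) for x in nets.place_of(n,t)[:4]])
E
```

```text
{'clock': 0.0, 'joint_pos': array([-1.17657897,  0.33287132, -0.06470397,  1.46093992,  0.02159562,
        1.34989661, -0.08850088]), 'joint_velocities': array([-0.00047471,  0.00067829, -0.00085475, -0.00086629,  0.00053528,
        0.00079336, -0.001096  ]), 'tau': array([-4.32818315e-04, -6.25446224e+01,  4.89083282e-02, -3.91610706e+01,
        1.62446470e-02,  9.86842933e-03, -3.01553530e-05]), 'position': array([0.25288253, 0.57114584, 0.23051695]), 'ee_rot': array([ 2.06892038e-01,  9.78363522e-01, -7.00175308e-04, -1.17247133e-04]), 'ft_force': array([ 0.43120844, -0.77488588, -1.25246845]), 'torque': array([0.07633194, 0.01420262, 0.02498763]), 'grip_width': 0.9988904081376542}
scene {'camera_matrix': array([[409.11784564,   0.        , 252.65607991],
       [  0.        , 409.11784564, 190.62646955],
       [  0.        ,   0.        ,   1.        ]]), 'k1': -0.1133610039748761, 'xyz': array([ 0.91086784, -0.63276426,  0.84147525]), 'rotation': array([ 0.89687406,  0.22329397, -0.10245941, -0.36777546])}
switch_key [([286.8, 176.3], 0.75), ([320.9, 196.9], 0.7), ([298.2, 1
[... 679 characters left out ...]
      ]]), 'k1': -0.08829495110470412, 'xyz': array([0.47897103, 0.02156937, 0.92868655]), 'rotation': array([-0.69926351,  0.71360357, -0.03773169,  0.01941136])}
switch_key [([178.2, 145.7], 0.85), ([129.1, 201.6], 0.54), ([173.1, 190.5], 0.51)]
key_stand [([174.7, 191.9], 0.87), ([113.9, 134.0], 0.72), ([166.4, 260.2], 0.69)]
stand_mouth [([104.2, 127.0], 0.77), ([169.8, 188.3], 0.76)]
lock_mouth [([306.8, 179.8], 0.66)]
green_top [([344.1, 191.0], 0.79)]
red_top [([359.4, 194.9], 0.89)]
console [([325.1, 191.0], 0.58)]
ginger [([247.7, 230.3], 0.91)]
shaker [([247.5, 162.1], 0.82), ([324.4, 187.5], 0.26)]
key_collar [([177.5, 144.4], 0.88), ([169.1, 190.3], 0.68), ([124.0, 199.5], 0.62)]
```

```bash
sed -i "s/np.array(i\['rotation'\])/RM(i['rotation'])/; 1a from scipy.spatial.transform import Rotation as _R\nRM=lambda q:_R.from_quat(q).as_matrix()" h.py
python3 - <<'E'
import cv2
a=cv2.imread('pics/top0.png');b=cv2.imread('pics/scene0.png')
cv2.imwrite('pics/top1.png',cv2.resize(a[80:300,60:420],None,fx=2.2,fy=2.2,interpolation=2));cv2.imwrite('pics/scene1.png',cv2.resize(b[100:320,140:410],None,fx=2.7,fy=2.7,interpolation=2))
E
```

```text
(no output)
```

View pics/top1.png

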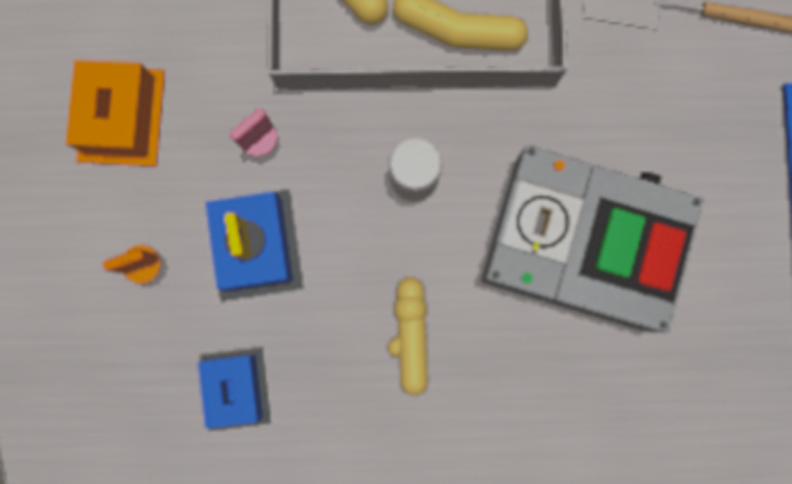

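View pics/scene1.png

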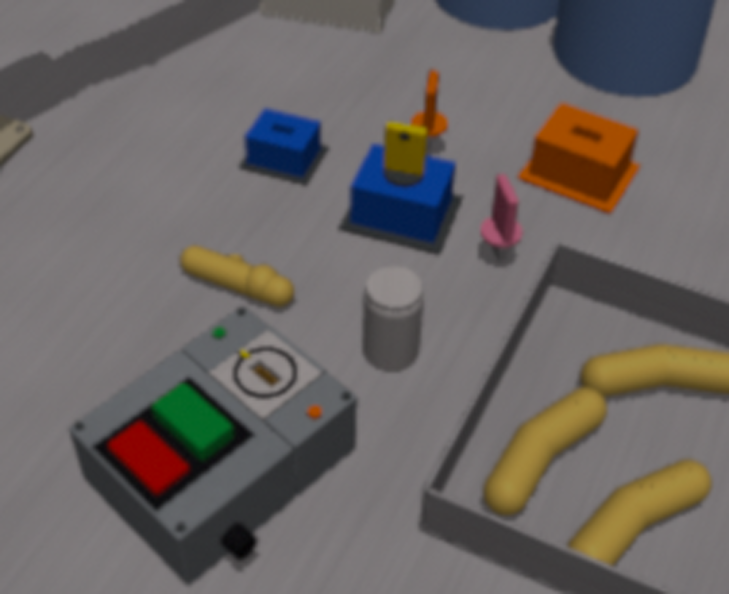

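Run:
```python
from h import *
for n in('top','scene'):
    im=np.load(n+'_i.npy');C=cloud(n,np.load(n+'_d.npy'));hsv=cv2.cvtColor(im,cv2.COLOR_RGB2HSV);h,s,v=hsv[...,0].astype(int),hsv[...,1],hsv[...,2];z=C[...,2]
    def rep(nm,m,zr):
        m=m&(z>zr[0])&(z<zr[1]);k,l,st,_=cv2.connectedComponentsWithStats(m.astype(np.uint8))
        for i in range(1,k):
            if st[i,4]<15: continue
            P=C[l==i];b=cv2.minAreaRect((P[:,:2]*1000).astype(np.float32))
            print(n,nm,st[i,4],'c',np.round(b[0],1),'wh',np.round(b[1],1),'a',round(b[2],1),'z',np.round(np.percentile(P[:,2],[5,50,95]),4),'med',np.round(np.median(P[:,:2],0),4))
    rep('blue',(h>100)&(h<125)&(s>130),(.05,.07))
    rep('yel',(h>24)&(h<35)&(s>200),(.08,.15))
    rep('green',(h>45)&(h<80)&(s>150),(.085,.11))
    rep('red',((h<5)|(h>175))&(s>200),(.075,.105))
    rep('grey',(v>20)&(s<60),(.074,.086))
    rep('shaker',(s<60),(.089,.105))
    rep('ginger',(h>14)&(h<30)&(s>80),(.015,.06))
for t,uv,zz in(('lock',(306.8,179.8),.08),('green',(344.1,191),.098),('red',(359.4,194.9),.088)): print(t,atz('top',uv,zz))
for t,uv,zz in(('lock',(236.3,238.8),.08),('green',(209,250),.098),('red',(192.8,265.3),.088),('collar',(286.5,167.7),.06),('mouth',(289,166.1),.06)): print(t,atz('scene',uv,zz))
```

```text
top blue 972 c [566.9 186.1] wh [94.4 74.6] a 7.8 z [0.0587 0.0617 0.0644] med [0.5607 0.1807]
top yel 80 c [566.4 186.7] wh [38.4 10.4] a 7.1 z [0.1237 0.1262 0.1289] med [0.565  0.1862]
top green 426 c [ 554.2 -204.1] wh [34.8 65. ] a 73.0 z [0.0973 0.0996 0.102 ] med [ 0.5539 -0.2038]
top red 351 c [ 539.4 -249.6] wh [31.3 60.9] a 73.4 z [0.0874 0.0897 0.0918] med [ 0.5398 -0.2499]
top grey 60 c [1017.4 -550.2] wh [58.4  5.2] a 0.7 z [0.0747 0.0798 0.0846] med [ 1.021  -0.5504]
top grey 188 c [ 825.5 -582. ] wh [159.1  75.6] a 46.8 z [0.0745 0.0797 0.0854] med [ 0.8158 -0.5518]
top grey 4218 c [ 560.5 -183.9] wh [200.5 151.8] a 72.8 z [0.0791 0.0818 0.0845] med [ 0.5668 -0.1657]
top grey 33 c [620.5   6.2] wh [48.5 16. ] a 84.2 z [0.0749 0.0825 0.0859] med [0.6171 0.0069]
top grey 477 c [300.5 538.6] wh [171.4 133.3] a 11.0 z [0.0748 0.0808 0.084 ] med [0.2728 0.4904]
top shaker 77 c [1007.5 -550.6] wh [56.9  5.6] a 0.6 z [0.0897 0.0963 0.104 ] med [ 1.0064 -0.5508]
top shaker 250 c [ 824.9 -577. ] wh [144.8  68.8] a 45.4 z [0.0895 0.0969 0.1044] med [ 0.8245 -0.5515]
top shaker 4
[... 3162 characters left out ...]
 0.7 z [0.0177 0.0285 0.0357] med [0.4699 0.004 ]
scene ginger 1799 c [849.2  11.1] wh [288.   92.4] a 57.2 z [0.0236 0.0391 0.0448] med [0.8388 0.0139]
scene ginger 917 c [911.8 -78. ] wh [144.9  46.1] a 62.4 z [0.0284 0.0408 0.0451] med [ 0.9114 -0.0787]
scene ginger 25 c [ 837.7 -344.8] wh [13.7  8.4] a 22.1 z [0.0154 0.018  0.0202] med [ 0.8383 -0.346 ]
lock [ 0.58073884 -0.1284043   0.08      ]
green [ 0.55155915 -0.20980397  0.098     ]
red [ 0.5427587  -0.24809562  0.088     ]
lock [ 0.57881725 -0.13154848  0.08      ]
green [ 0.54807677 -0.19978011  0.098     ]
red [ 0.53397786 -0.2464568   0.088     ]
collar [0.56885945 0.1698713  0.06      ]
mouth [0.57231887 0.17936305 0.06      ]
```

The top view shows the big blue stand with the yellow key (crop px 240,240) at about (0.568, 0.186), yawed 7.5°. The console lock (543,221) has its pointer towards console -x, and console yaw is about -17.4°. The scene view confirms this: there is a smaller blue stand plus an orange stand, and orange and pink keys, all to be left alone.

{"name": "apply_moves", "arguments": {
  "commands": [
    [0,0,0,-6.3,-1],
    [0,0,0,-6.3,-1],
    [0,0,0,-6.3,-1],
    [0,0,0,-6.3,-1],
    [0,0,0,-6.3,-1]
  ],
  "squeeze": 60
}}

```text
clock: 1.52
position: [0.2529, 0.5716, 0.2314]
ee_rot: [-0.076, 0.997, 0.0, 0.0]
ft_force: [-0.8, 0.4, 0.3]
grip_width: 1.0
```

{"name": "apply_moves", "arguments": {
  "commands": [
    [-0.0218,-0.0353,0,0,-1],
    [-0.0218,-0.0353,0,0,-1],
    [-0.0218,-0.0353,0,0,-1],
    [-0.0218,-0.0353,0,0,-1],
    [-0.0218,-0.0353,0,0,-1]
  ]
}}

```text
clock: 1.93
position: [0.3832, 0.4187, 0.2297]
ee_rot: [-0.09, 0.996, 0.002, -0.002]
ft_force: [0.8, 0.2, 0.3]
grip_width: 0.999
```

```bash
cat >> h.py <<'E'
def go(x,y,z,yaw,n=None):
    """tool-axis shift to world x,y,z with tool y along yaw (deg)"""
    o=manip.get_obs();p=o['position'];R=RM(o['ee_rot'])
    cur=np.degrees(np.arctan2(R[1,1],R[0,1]));dy=-((yaw-cur+180)%360-180)
    print('t',round(o['clock'],2),'p',np.round(p,4),'yaw',round(cur,2),'tilt',np.round(R[:2,2],3),'F',np.round(o['ft_force'],1),'w',round(o['grip_width'],3),'j',np.round(o['joint_pos'],2))
    print(' need shift',np.round(R.T@(np.array([x,y,z])-p),4),'turn',round(dy,2))
E
python3 -c "
from h import *
go(.5675,.1862,.2,97.5)"
```

```text
t 1.93 p [0.3832 0.4187 0.2297] yaw 100.34 tilt [-0.005  0.004] F [0.8 0.2 0.3] w 0.999 j [-0.87  0.21 -0.04  1.62  0.    1.31  0.84]
 need shift [-0.1397 -0.2619  0.028 ] turn 2.84
```

{"name": "apply_moves", "arguments": {
  "commands": [
    [-0.018,-0.035,0.004,0.5,-1],
    [-0.018,-0.035,0.004,0.5,-1],
    [-0.018,-0.035,0.004,0.5,-1],
    [-0.018,-0.035,0.004,0.5,-1],
    [-0.018,-0.035,0.004,0.5,-1]
  ]
}}

```text
clock: 2.35
position: [0.506, 0.2523, 0.2101]
ee_rot: [-0.068, 0.998, 0.004, -0.0]
ft_force: [1.0, 0.7, -0.7]
grip_width: 0.999
```

{"name": "apply_moves", "arguments": {
  "commands": [
    [-0.018,-0.035,0.004,0.5,-1],
    [-0.018,-0.035,0.004,0.5,-1],
    [-0.009,-0.018,0.002,0,-1],
    [0,0,0,0,-1],
    [0,0,0,0,-1]
  ]
}}

```text
clock: 2.77
position: [0.5684, 0.1549, 0.1988]
ee_rot: [-0.051, 0.999, 0.002, 0.001]
ft_force: [0.1, 1.5, -0.6]
grip_width: 1.001
```

```bash
python3 -c "
from h import *
go(.5675,.1862,.2,97.5)
for n in('scene','top'):
  im,d=camera(n);cv2.imwrite(f'pics/{n}2.png',im[...,::-1])
a=cv2.imread('pics/top2.png')[110:270,110:270];b=cv2.imread('pics/scene2.png')[70:230,210:370]
cv2.imwrite('pics/v3.png',cv2.resize(np.hstack([a,b]),None,fx=2.5,fy=2.5,interpolation=2))"
```

```text
t 2.77 p [0.5684 0.1549 0.1988] yaw 95.86 tilt [0.001 0.003] F [ 0.1  1.5 -0.6] w 1.001 j [-0.49  0.27  0.18  1.62 -0.05  1.26  1.37]
 need shift [-0.0023  0.0312 -0.0011] turn -1.64
```

View pics/v3.png

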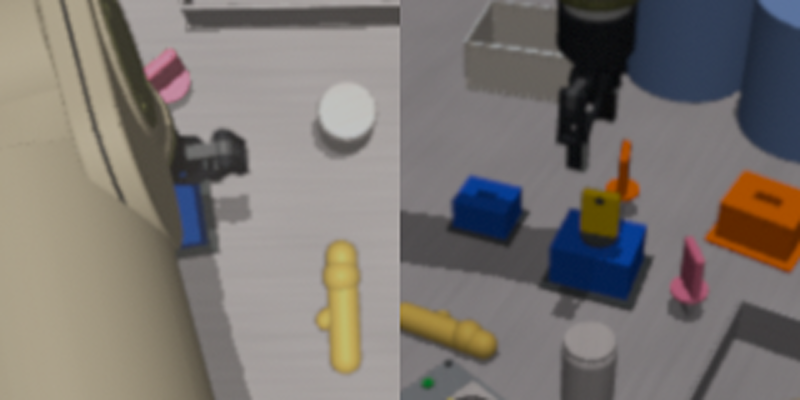

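Viewed: the gripper is beside and above the key, about 31 mm short of being centred (it overshot in -y). The arm hides the stand in the top view.

{"name": "apply_moves", "arguments": {
  "commands": [
    [-0.0015,0.015,0,-0.8,-1],
    [-0.001,0.015,0,-0.8,-1],
    [0,0,0,0,-1],
    [0,0,0,0,-1]
  ]
}}

```text
clock: 3.2
position: [0.5643, 0.1958, 0.1998]
ee_rot: [-0.072, 0.997, 0.003, 0.001]
ft_force: [0.5, 0.2, 0.3]
grip_width: 1.0
```

```bash
python3 -c "
from h import *
go(.5675,.1862,.085,97.5)"
```

```text
t 3.2 p [0.5643 0.1958 0.1998] yaw 98.25 tilt [0.001 0.006] F [0.5 0.2 0.3] w 1.0 j [-0.53  0.28  0.15  1.59 -0.05  1.26  1.34]
 need shift [-0.0015 -0.0106  0.1147] turn 0.75
```

{"name": "apply_moves", "arguments": {
  "commands": [
    [-0.001,-0.005,0.018,0.5,-1],
    [0,-0.003,0.018,0,-1],
    [0,0,0.015,0,-1],
    [0,0,0,0,-1],
    [0,0,0,0,-1]
  ]
}}

```text
clock: 3.62
position: [0.5654, 0.1941, 0.1487]
ee_rot: [-0.072, 0.997, 0.004, 0.002]
ft_force: [-0.2, 0.4, 0.5]
grip_width: 1.001
```

```bash
python3 -c "
from h import *
go(.5675,.1862,.085,97.5)"
```

```text
t 3.62 p [0.5654 0.1941 0.1487] yaw 98.27 tilt [0.003 0.009] F [-0.2  0.4  0.5] w 1.001 j [-0.53  0.32  0.15  1.66 -0.06  1.16  1.35]
 need shift [-0.0007 -0.0087  0.0636] turn 0.77
```

{"name": "apply_moves", "arguments": {
  "commands": [
    [0,-0.005,0.006,0.4,-1],
    [0,-0.004,0.006,0.3,-1],
    [0,0,0,0,-1]
  ]
}}

```text
clock: 3.87
position: [0.5673, 0.1857, 0.1378]
ee_rot: [-0.066, 0.998, 0.005, 0.003]
ft_force: [0.3, -0.0, 0.5]
grip_width: 1.004
```

```bash
python3 -c "
from h import *
go(.5675,.1862,.085,97.5)"
```

```text
t 3.87 p [0.5673 0.1857 0.1378] yaw 97.58 tilt [0.006 0.01 ] F [ 0.3 -0.   0.5] w 1.004 j [-0.52  0.33  0.15  1.67 -0.06  1.14  1.36]
 need shift [0.0001 0.     0.0528] turn 0.08
```

{"name": "apply_moves", "arguments": {
  "commands": [
    [0,0,0.014,0,-1],
    [0,0,0.014,0,-1],
    [0,0,0.012,0,-1],
    [0,0,0.005,0,-1],
    [0,0,0,0,-1]
  ]
}}

```text
clock: 4.28
position: [0.5697, 0.1854, 0.0936]
ee_rot: [-0.065, 0.998, 0.005, 0.005]
ft_force: [-0.6, -0.1, 0.5]
grip_width: 0.999
```

```bash
python3 -c "
from h import *
go(.5675,.1862,.085,97.5)"
```

```text
t 4.28 p [0.5697 0.1854 0.0936] yaw 97.45 tilt [0.01  0.012] F [-0.6 -0.1  0.5] w 0.999 j [-0.51  0.38  0.15  1.71 -0.07  1.05  1.37]
 need shift [0.0022 0.001  0.0086] turn -0.05
```

{"name": "apply_moves", "arguments": {
  "commands": [
    [0.002,0.001,0.007,0,-1],
    [0,0,0,0,0.3],
    [0,0,0,0,1],
    [0,0,0,0,1],
    [0,0,0,0,1]
  ],
  "squeeze": 50
}}

```text
clock: 4.7
position: [0.5683, 0.1867, 0.0876]
ee_rot: [-0.065, 0.998, 0.006, 0.006]
ft_force: [-0.3, -0.9, 0.1]
grip_width: 0.456
```

{"name": "apply_moves", "arguments": {
  "commands": [
    [0,0,0,0,1],
    [0,0,0,0,1],
    [0,0,0,0,1]
  ]
}}

```text
clock: 4.95
position: [0.5688, 0.1869, 0.0885]
ee_rot: [-0.065, 0.998, 0.006, 0.007]
ft_force: [0.5, -0.3, -1.5]
grip_width: 0.134
```

```bash
python3 -c "
from h import *
go(.5675,.1862,.085,97.5)"
```

```text
t 4.95 p [0.5688 0.1869 0.0885] yaw 97.46 tilt [0.013 0.013] F [ 0.5 -0.3 -1.5] w 0.134 j [-0.51  0.38  0.15  1.72 -0.07  1.03  1.36]
 need shift [ 0.0014 -0.0006  0.0035] turn -0.04
```

{"name": "apply_moves", "arguments": {
  "commands": [
    [0,0,0,0,1],
    [0,0,-0.01,0,1],
    [0,0,-0.02,0,1],
    [0,0,-0.02,0,1],
    [0,0,-0.02,0,1]
  ]
}}

```text
clock: 5.37
position: [0.5647, 0.1847, 0.1574]
ee_rot: [-0.065, 0.998, 0.004, 0.002]
ft_force: [0.3, 0.2, -0.9]
grip_width: 0.132
```

{"name": "apply_moves", "arguments": {
  "commands": [
    [0,0,-0.02,0,1],
    [0,0,-0.015,0,1],
    [0,0,0,0,1],
    [0,0,0,0,1]
  ]
}}

```text
clock: 5.7
position: [0.5662, 0.1846, 0.2012]
ee_rot: [-0.065, 0.998, 0.006, 0.006]
ft_force: [0.1, -1.0, -1.0]
grip_width: 0.132
```

```bash
python3 -c "
from h import *
go(.579,-.128,.21,72.6)
for n in('scene','top'):
  im,d=camera(n);cv2.imwrite(f'pics/{n}4.png',im[...,::-1])
a=cv2.imread('pics/top4.png')[110:270,110:270];b=cv2.imread('pics/scene4.png')[70:230,210:370]
cv2.imwrite('pics/v4.png',cv2.resize(np.hstack([a,b]),None,fx=2.5,fy=2.5,interpolation=2))"
```

```text
t 5.7 p [0.5662 0.1846 0.2012] yaw 97.43 tilt [0.012 0.012] F [ 0.1 -1.  -1. ] w 0.132 j [-0.52  0.27  0.16  1.61 -0.05  1.25  1.35]
 need shift [ 0.0275 -0.3115 -0.0124] turn 24.83
```

View pics/v4.png

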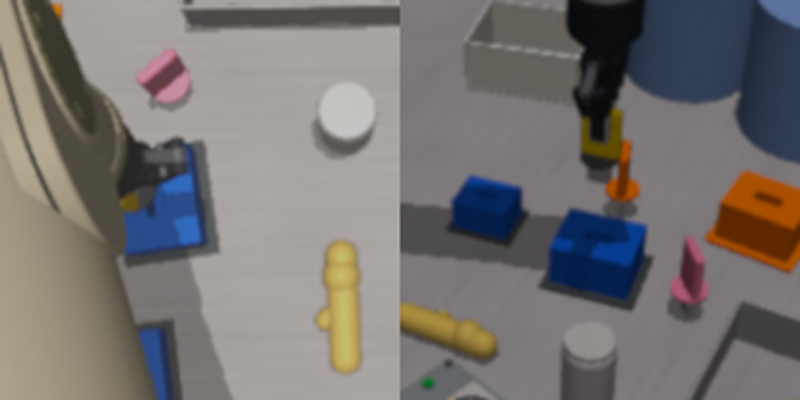

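Viewed: the key is held in the fingers above its empty stand (scene crop 600,140). The carry comes next.

{"name": "apply_moves", "arguments": {
  "commands": [
    [0,-0.02,-0.002,2,1],
    [0,-0.03,-0.002,2.5,1],
    [0,-0.03,-0.002,2.5,1],
    [0,-0.03,-0.002,2.5,1],
    [0,-0.03,0,2.5,1]
  ]
}}

```text
clock: 6.22
position: [0.5687, 0.0476, 0.2]
ee_rot: [0.037, 0.999, 0.006, -0.0]
ft_force: [0.2, -0.2, -0.9]
grip_width: 0.132
```

{"name": "apply_moves", "arguments": {
  "commands": [
    [0,-0.03,0,2.5,1],
    [0,-0.03,0,2.5,1],
    [0,-0.015,0,2,1],
    [0,0,0,0,1],
    [0,0,0,0,1]
  ]
}}

```text
clock: 6.63
position: [0.5557, -0.0401, 0.1935]
ee_rot: [0.109, 0.994, 0.004, -0.005]
ft_force: [-0.0, 0.5, -0.4]
grip_width: 0.133
```

```bash
python3 -c "
from h import *
go(.579,-.128,.2,72.6)"
```

```text
t 6.63 p [ 0.5557 -0.0401  0.1935] yaw 77.44 tilt [-0.008  0.008] F [-0.   0.5 -0.4] w 0.133 j [-0.29  0.21  0.33  1.71 -0.08  1.24  1.41]
 need shift [-0.0418 -0.0807 -0.0074] turn 4.84
```

{"name": "apply_moves", "arguments": {
  "commands": [
    [-0.011,-0.02,-0.002,1.2,1],
    [-0.011,-0.02,-0.002,1.2,1],
    [-0.011,-0.02,-0.002,1.2,1],
    [0,0,0,0,1],
    [0,0,0,0,1]
  ]
}}

```text
clock: 7.05
position: [0.5753, -0.1033, 0.1964]
ee_rot: [0.137, 0.991, 0.004, -0.007]
ft_force: [-0.3, 0.5, -1.1]
grip_width: 0.138
```

```bash
python3 -c "
from h import *
go(.579,-.128,.2,72.6)"
```

```text
t 7.05 p [ 0.5753 -0.1033  0.1964] yaw 74.23 tilt [-0.012  0.011] F [-0.3  0.5 -1.1] w 0.138 j [-0.21  0.28  0.38  1.63 -0.12  1.27  1.49]
 need shift [-0.0102 -0.0227 -0.0039] turn 1.63
```

{"name": "apply_moves", "arguments": {
  "commands": [
    [-0.005,-0.011,0.01,0.8,1],
    [-0.004,-0.01,0.012,0.7,1],
    [0,0,0.008,0,1],
    [0,0,0,0,1],
    [0,0,0,0,1]
  ]
}}

```text
clock: 7.47
position: [0.5779, -0.1257, 0.1608]
ee_rot: [0.15, 0.989, 0.004, -0.008]
ft_force: [-0.3, 0.5, -0.5]
grip_width: 0.138
```

```bash
python3 -c "
from h import *
go(.579,-.128,.15,72.6)
for n in('scene','top'):
  im,d=camera(n);cv2.imwrite(f'pics/{n}5.png',im[...,::-1]);np.save(n+'5d.npy',d)
a=cv2.imread('pics/top5.png')[110:250,240:380];b=cv2.imread('pics/scene5.png')[170:290,160:300]
f=lambda a:cv2.resize(a,(400,int(400*a.shape[0]/a.shape[1])),interpolation=2)
a,b=f(a),f(b);c=np.zeros((400,800,3),np.uint8);c[:a.shape[0],:400]=a;c[:b.shape[0],400:]=b
cv2.imwrite('pics/v5.png',c)"
```

```text
t 7.47 p [ 0.5779 -0.1257  0.1608] yaw 72.77 tilt [-0.015  0.011] F [-0.3  0.5 -0.5] w 0.138 j [-0.17  0.33  0.39  1.65 -0.14  1.21  1.52]
 need shift [-0.002  -0.0019  0.0108] turn 0.17
```

View pics/v5.png

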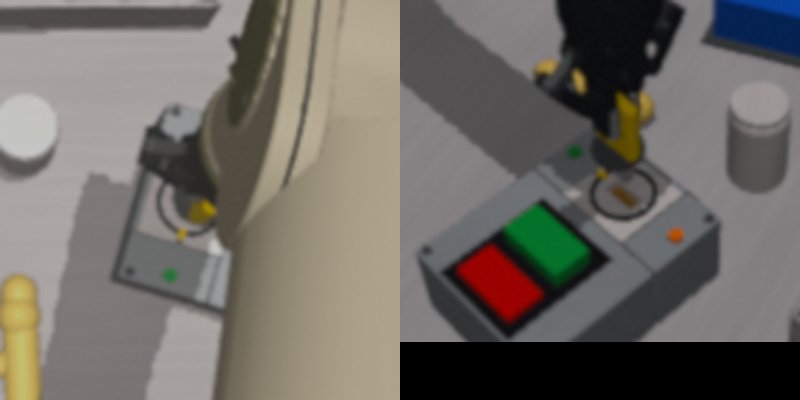

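Viewed: the bit hangs just above the keyway. The slot is at scene crop (624,194) and the collar at (615,145). I'll now measure the offset in the scene camera.

Run:
```python
from h import *
im0=cv2.imread('pics/scene0.png');im=cv2.imread('pics/scene5.png')
def hs(i): return cv2.cvtColor(i,cv2.COLOR_BGR2HSV).astype(int)
H=hs(im0);roi=np.zeros(H.shape[:2],bool);roi[228:250,226:252]=1
m=roi&(H[...,1]>70)&(H[...,0]<25)&(H[...,0]>5)
ys,xs=np.nonzero(m);print('slot px',xs.mean(),ys.mean(),m.sum(), 'world',atz('scene',(xs.mean(),ys.mean()),.08),np.degrees(np.arctan2(*np.linalg.eigh(np.cov(xs,ys))[1][::-1,1])))
# ring: dark pixels circle at z .08 around
print('as plane -6mm',atz('scene',(xs.mean(),ys.mean()),.074))
C=cloud('scene',np.load('scene5d.npy'));HH=hs(im)
r=np.zeros_like(m);r[195:235,220:252]=1
y=r&(HH[...,0]>20)&(HH[...,0]<35)&(HH[...,1]>180)
print('yellow',y.sum(),np.round(np.median(C[y],0),4),C[y].min(0).round(4),C[y].max(0).round(4))
P=C[r&~y];k=(P[:,2]>.123)&(P[:,2]<.145);g=C[...,2]
mm=r&~y&(g>.125)&(g<.145)&(np.hypot(C[...,0]-.578,C[...,1]+.126)<.03)
yy,xx=np.nonzero(mm);print('collar n',mm.sum(),'px',xx.min(),xx.max(),yy.min(),yy.max(),C[mm].min(0).round(4),C[mm].max(0).round(4))
cv2.imwrite('pics/v6.png',np.hstack([cv2.resize(i[195:255,205:265],None,fx=6.5,fy=6.5,interpolation=0) for i in (im0,im)]))
def proj(n,X):
    i=camera_info(n);p=RM(i['rotation']).T@(np.array(X)-i['xyz']);s=p[:2]/p[2];return np.array(i['camera_matrix'])[:2,:2]@(s*(1+i['k1']*(s@s)))+np.array(i['camera_matrix'])[:2,2]
o=manip.get_obs();R=RM(o['ee_rot'])
for nm,d in(('tip',.0605),('collar_under',.0285),('collar_top',.0235)):print(nm,proj('scene',o['position']+R@[0,0,d]))
```

```text
slot px 237.58823529411765 237.7941176470588 34 world [ 0.58001184 -0.12752639  0.08      ] -137.7491929004862
as plane -6mm [ 0.57740488 -0.1235454   0.074     ]
yellow 166 [ 0.5925 -0.1339  0.1753] [ 0.5526 -0.6328  0.0811] [ 0.9109 -0.1113  0.8415]
collar n 125 px 226 245 217 229 [ 0.5553 -0.147   0.1317] [ 0.599  -0.1087  0.1428]
tip [236.76786031 230.89136775]
collar_under [236.1924052  222.15131208]
collar_top [236.10002054 220.74541097]
```

View pics/v6.png

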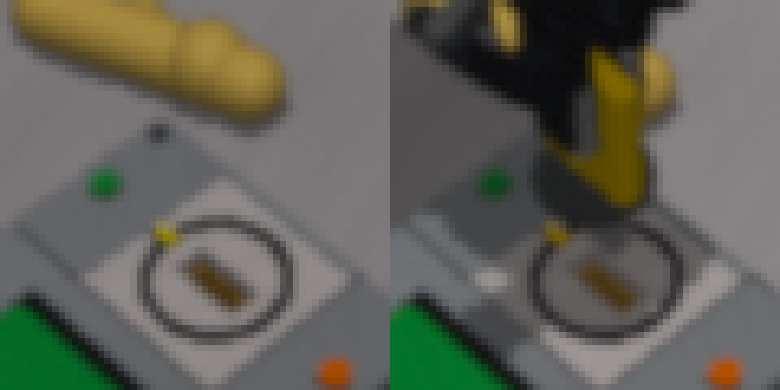

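Viewed: the collar centre is at px (236.3, 222.5), within 1 px of the prediction from the TCP, and the slot centre is at px (237.6, 237.5). So the remaining shift is about (+2.6, -1.3) mm. I'll correct and descend.

{"name": "apply_moves", "arguments": {
  "commands": [
    [-0.0025,-0.0005,0.005,0,1],
    [-0.001,-0.0005,0.006,0,1],
    [0,0,0.003,0,1],
    [0,0,0,0,1]
  ]
}}

```text
clock: 7.9
position: [0.5821, -0.1258, 0.1471]
ee_rot: [0.148, 0.989, 0.005, -0.007]
ft_force: [0.5, -0.5, -1.7]
grip_width: 0.133
```

```bash
python3 -c "
from h import *
go(.5805,-.127,.1085,72.6)"
```

```text
t 7.9 p [ 0.5821 -0.1258  0.1471] yaw 72.95 tilt [-0.012  0.012] F [ 0.5 -0.5 -1.7] w 0.133 j [-0.17  0.35  0.38  1.65 -0.15  1.18  1.53]
 need shift [ 0.0006 -0.0019  0.0386] turn 0.35
```

{"name": "apply_moves", "arguments": {
  "commands": [
    [0.0005,-0.001,0.006,0.3,1],
    [0.0005,-0.001,0.006,0,1],
    [0,0,0.004,0,1],
    [0,0,0,0,1]
  ]
}}

```text
clock: 8.23
position: [0.5802, -0.1271, 0.1294]
ee_rot: [0.151, 0.989, 0.005, -0.007]
ft_force: [0.2, 0.4, -1.4]
grip_width: 0.138
```

```bash
python3 -c "
from h import *
go(.5805,-.127,.1085,72.6)"
```

```text
t 8.23 p [ 0.5802 -0.1271  0.1294] yaw 72.64 tilt [-0.012  0.012] F [ 0.2  0.4 -1.4] w 0.138 j [-0.17  0.36  0.38  1.68 -0.16  1.15  1.53]
 need shift [-0.0006  0.      0.0209] turn 0.04
```

{"name": "apply_moves", "arguments": {
  "commands": [
    [0,0,0.006,0,1],
    [0,0,0.006,0,1],
    [0,0,0.004,0,1],
    [0,0,0,0,1]
  ]
}}

```text
clock: 8.57
position: [0.5801, -0.127, 0.1117]
ee_rot: [0.151, 0.989, 0.005, -0.006]
ft_force: [1.7, -0.4, -1.4]
grip_width: 0.134
```

```bash
python3 -c "
from h import *
go(.5805,-.127,.1085,72.6)"
```

```text
t 8.57 p [ 0.5801 -0.127   0.1117] yaw 72.63 tilt [-0.011  0.012] F [ 1.7 -0.4 -1.4] w 0.134 j [-0.16  0.38  0.38  1.69 -0.16  1.11  1.53]
 need shift [-0.0004  0.0001  0.0032] turn 0.03
```

{"name": "apply_moves", "arguments": {
  "commands": [
    [0,0,0.003,0,1],
    [0,0,0.002,0,1],
    [0,0,0.002,0,1],
    [0,0,0.001,0,1]
  ]
}}

```text
clock: 8.9
position: [0.5808, -0.1271, 0.1087]
ee_rot: [0.151, 0.988, 0.006, -0.005]
ft_force: [-1.1, 0.6, -0.4]
grip_width: 0.131
```

```bash
python3 -c "
from h import *
go(.5805,-.127,.1085,72.6)
im,d=camera('scene');cv2.imwrite('pics/scene7.png',im[...,::-1]);cv2.imwrite('pics/v7.png',cv2.resize(im[180:270,190:290,::-1],None,fx=5,fy=5,interpolation=2))"
```

```text
t 8.9 p [ 0.5808 -0.1271  0.1087] yaw 72.61 tilt [-0.009  0.014] F [-1.1  0.6 -0.4] w 0.131 j [-0.16  0.38  0.38  1.7  -0.17  1.1   1.54]
 need shift [ 0.0003 -0.      0.0002] turn 0.01
```

View pics/v7.png

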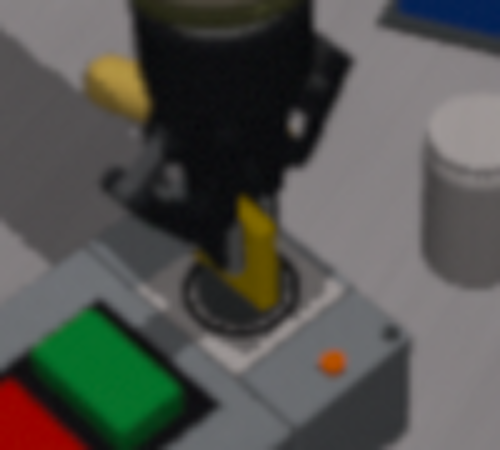

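Viewed: the collar sits inside the ring (crop 240,295), at or almost at the plate. I'll press until it makes contact.

{"name": "apply_moves", "arguments": {
  "commands": [
    [0,0,0.002,0,1],
    [0,0,0.002,0,1],
    [0,0,0.002,0,1]
  ]
}}

```text
clock: 9.2
position: [0.5809, -0.1271, 0.1085]
ee_rot: [0.151, 0.988, 0.007, -0.005]
ft_force: [-9.5, 2.8, 19.7]
grip_width: 0.138
```

```bash
python3 -c "
from h import *
go(.5805,-.127,.1085,72.6)"
```

```text
t 9.2 p [ 0.5809 -0.1271  0.1085] yaw 72.58 tilt [-0.007  0.016] F [-9.5  2.8 19.7] w 0.138 j [-0.16  0.38  0.38  1.7  -0.17  1.1   1.54]
 need shift [ 0.0005 -0.      0.    ] turn -0.02
```

{"name": "apply_moves", "arguments": {
  "commands": [
    [0,0,0,3,1],
    [0,0,0,5,1],
    [0,0,0,5,1],
    [0,0,0,5,1],
    [0,0,0,0,1]
  ],
  "squeeze": 60
}}

```text
clock: 9.62
position: [0.5808, -0.1279, 0.1094]
ee_rot: [0.311, 0.95, 0.006, -0.005]
ft_force: [0.1, 0.1, -0.8]
grip_width: 0.131
```

```bash
python3 -c "
from h import *
go(.5805,-.127,.1085,2.6)"
```

```text
t 9.62 p [ 0.5808 -0.1279  0.1094] yaw 53.78 tilt [-0.006  0.015] F [ 0.1  0.1 -0.8] w 0.131 j [-0.2   0.39  0.43  1.7  -0.19  1.1   1.23]
 need shift [0.0007 0.0005 0.0009] turn 51.18
```

{"name": "apply_moves", "arguments": {
  "commands": [
    [0,0,0.0005,6,1],
    [0,0,0.0005,6,1],
    [0,0,0,6,1],
    [0,0,0,6,1],
    [0,0,0,0,1]
  ]
}}

```text
clock: 10.03
position: [0.5808, -0.1281, 0.1087]
ee_rot: [0.503, 0.864, 0.005, -0.007]
ft_force: [-0.6, -0.1, 1.3]
grip_width: 0.133
```

```bash
python3 -c "
from h import *
go(.5805,-.127,.1085,2.6);print(manip.get_obs()['torque'])"
```

```text
t 10.03 p [ 0.5808 -0.1281  0.1087] yaw 29.61 tilt [-0.006  0.015] F [-0.6 -0.1  1.3] w 0.133 j [-0.26  0.4   0.51  1.7  -0.23  1.11  0.84]
 need shift [0.0011 0.0003 0.0002] turn 27.01
[-0.04592458  0.26709324  0.03085187]
```

{"name": "apply_moves", "arguments": {
  "commands": [
    [0,0,0,6,1],
    [0,0,0,6,1],
    [0,0,0,6,1],
    [0,0,0,5,1],
    [0,0,0,3,1]
  ]
}}

```text
clock: 10.45
position: [0.5806, -0.1282, 0.1087]
ee_rot: [0.68, 0.733, 0.003, -0.008]
ft_force: [-1.0, 0.4, 1.3]
grip_width: 0.136
```

```bash
python3 -c "
from h import *
go(.5805,-.127,.1085,2.6);print(manip.get_obs()['torque'])"
```

```text
t 10.45 p [ 0.5806 -0.1282  0.1087] yaw 4.33 tilt [-0.007  0.014] F [-1.   0.4  1.3] w 0.136 j [-0.33  0.41  0.59  1.71 -0.27  1.11  0.43]
 need shift [ 0.0012 -0.      0.0002] turn 1.73
[-0.04258274  0.22755101  0.09851816]
```

{"name": "apply_moves", "arguments": {
  "commands": [
    [0,0,0,3,1],
    [0,0,0,3,1],
    [0,0,0,3,1]
  ]
}}

```text
clock: 10.7
position: [0.5805, -0.1282, 0.1088]
ee_rot: [0.731, 0.683, 0.002, -0.008]
ft_force: [-0.6, -0.7, 2.1]
grip_width: 0.133
```

```bash
python3 -c "
from h import *
go(.5805,-.127,.1085,2.6);print(manip.get_obs()['torque'])"
```

```text
t 10.7 p [ 0.5805 -0.1282  0.1088] yaw -3.91 tilt [-0.008  0.014] F [-0.6 -0.7  2.1] w 0.133 j [-0.35  0.42  0.62  1.71 -0.28  1.11  0.29]
 need shift [ 0.0012 -0.0001  0.0003] turn -6.51
[-0.07075852  0.35694895  1.51352485]
```

{"name": "apply_moves", "arguments": {
  "commands": [
    [0,0,0,1,1],
    [0,0,0,1,1]
  ]
}}

```text
clock: 10.87
position: [0.5804, -0.128, 0.1088]
ee_rot: [0.739, 0.674, 0.001, -0.008]
ft_force: [-1.7, -0.3, 1.9]
grip_width: 0.131
```

```bash
python3 -c "
from h import *
go(.5805,-.127,.1085,72.6);print(manip.get_obs()['torque'])
im,d=camera('scene');cv2.imwrite('pics/v8.png',cv2.resize(im[180:270,190:290,::-1],None,fx=5,fy=5,interpolation=2))"
```

```text
t 10.87 p [ 0.5804 -0.128   0.1088] yaw -5.29 tilt [-0.008  0.013] F [-1.7 -0.3  1.9] w 0.131 j [-0.35  0.42  0.62  1.71 -0.28  1.11  0.27]
 need shift [ 0.0009 -0.      0.0003] turn -77.89
[-0.20102649  0.39582297  1.66961371]
```

View pics/v8.png

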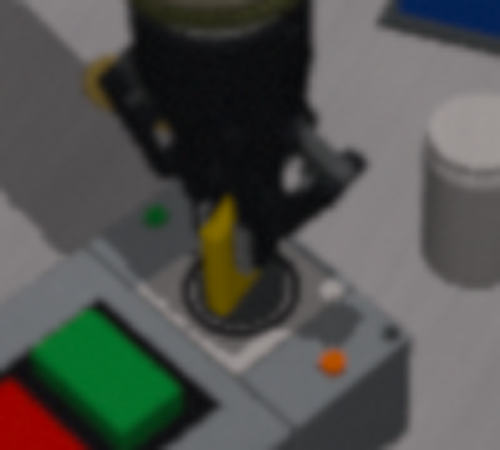

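Viewed: the handle has turned about 70° (crop 230,260) and the torque is 1.7 N m, so it is at the stop. Turning back.

{"name": "apply_moves", "arguments": {
  "commands": [
    [0,0,0,-3,1],
    [0,0,0,-6,1],
    [0,0,0,-6,1],
    [0,0,0,-6,1],
    [0,0,0,-6,1]
  ]
}}

```text
clock: 11.33
position: [0.5807, -0.1282, 0.1087]
ee_rot: [0.551, 0.834, 0.003, -0.007]
ft_force: [1.5, 0.6, 0.6]
grip_width: 0.135
```

{"name": "apply_moves", "arguments": {
  "commands": [
    [0,0,0.0003,-6,1],
    [0,0,0.0003,-6,1],
    [0,0,0,-6,1],
    [0,0,0,-6,1],
    [0,0,0,0,1]
  ]
}}

```text
clock: 11.75
position: [0.581, -0.1281, 0.1087]
ee_rot: [0.35, 0.937, 0.007, -0.005]
ft_force: [-1.2, -0.2, 0.8]
grip_width: 0.133
```

```bash
python3 -c "
from h import *
go(.5805,-.127,.1085,72.6);print(manip.get_obs()['torque'])"
```

```text
t 11.75 p [ 0.581  -0.1281  0.1087] yaw 49.04 tilt [-0.005  0.016] F [-1.2 -0.2  0.8] w 0.133 j [-0.21  0.39  0.45  1.7  -0.2   1.1   1.15]
 need shift [0.0011 0.0005 0.0002] turn -23.56
[0.0889237  0.07417343 0.01480611]
```

{"name": "apply_moves", "arguments": {
  "commands": [
    [0,0,0,-5,1],
    [0,0,0,-5,1],
    [0,0,0,-5,1],
    [0,0,0,-4,1]
  ]
}}

```text
clock: 12.08
position: [0.5811, -0.128, 0.1087]
ee_rot: [0.19, 0.982, 0.009, -0.004]
ft_force: [-0.5, -0.2, 1.1]
grip_width: 0.134
```

```bash
python3 -c "
from h import *
go(.5805,-.127,.1085,72.6);print(manip.get_obs()['torque'])"
```

```text
t 12.08 p [ 0.5811 -0.128   0.1087] yaw 68.1 tilt [-0.005  0.018] F [-0.5 -0.2  1.1] w 0.134 j [-0.16  0.38  0.39  1.7  -0.18  1.1   1.47]
 need shift [0.0009 0.0007 0.0002] turn -4.5
[ 0.0984598   0.23479425 -0.07691235]
```

{"name": "apply_moves", "arguments": {
  "commands": [
    [0,0,0,-3,1],
    [0,0,0,-3,1],
    [0,0,0,-1.5,1]
  ]
}}

```text
clock: 12.33
position: [0.5811, -0.128, 0.1088]
ee_rot: [0.125, 0.992, 0.01, -0.003]
ft_force: [-0.7, -0.3, 2.0]
grip_width: 0.135
```

```bash
python3 -c "
from h import *
go(.5805,-.127,.1085,72.6);print(manip.get_obs()['torque'])"
```

```text
t 12.33 p [ 0.5811 -0.128   0.1088] yaw 75.65 tilt [-0.004  0.02 ] F [-0.7 -0.3  2. ] w 0.135 j [-0.14  0.38  0.36  1.7  -0.17  1.1   1.59]
 need shift [0.0008 0.0008 0.0003] turn 3.05
[ 0.0914229   0.17753326 -0.0596683 ]
```

{"name": "apply_moves", "arguments": {
  "commands": [
    [0,0,0,-3,1],
    [0,0,0,-3,1],
    [0,0,0,-1.5,1]
  ]
}}

```text
clock: 12.58
position: [0.5811, -0.1279, 0.1087]
ee_rot: [0.061, 0.998, 0.01, -0.003]
ft_force: [-0.4, 0.5, 2.1]
grip_width: 0.133
```

```bash
python3 -c "
from h import *
go(.5805,-.127,.1085,72.6);print(manip.get_obs()['torque'])"
```

```text
t 12.58 p [ 0.5811 -0.1279  0.1087] yaw 82.99 tilt [-0.004  0.021] F [-0.4  0.5  2.1] w 0.133 j [-0.13  0.38  0.34  1.7  -0.16  1.1   1.72]
 need shift [0.0007 0.0009 0.0002] turn 10.39
[ 0.21019142  0.37400875 -0.95675643]
```

{"name": "apply_moves", "arguments": {
  "commands": [
    [0,0,0,4,1],
    [0,0,0,3.5,1],
    [0,0,0,0.5,1],
    [0,0,0,0,1]
  ]
}}

```text
clock: 12.92
position: [0.5815, -0.128, 0.1087]
ee_rot: [0.136, 0.991, 0.011, -0.003]
ft_force: [-0.9, -0.2, 1.6]
grip_width: 0.131
```

```bash
python3 -c "
from h import *
go(.5805,-.127,.1085,74);print(manip.get_obs()['torque'])"
```

```text
t 12.92 p [ 0.5815 -0.128   0.1087] yaw 74.41 tilt [-0.003  0.022] F [-0.9 -0.2  1.6] w 0.131 j [-0.15  0.38  0.37  1.7  -0.17  1.1   1.58]
 need shift [0.0013 0.0006 0.0002] turn 0.41
[ 2.73830135e-02  2.28583403e-01 -1.27292587e-04]
```

Torque is zero and the key is centred in its play. Withdrawing gently.

{"name": "apply_moves", "arguments": {
  "commands": [
    [0,0,-0.004,0,1],
    [0,0,-0.006,0,1],
    [0,0,-0.006,0,1],
    [0,0,0,0,1]
  ]
}}

```text
clock: 13.25
position: [0.5812, -0.1285, 0.1257]
ee_rot: [0.134, 0.991, 0.01, -0.003]
ft_force: [0.1, -0.7, -1.3]
grip_width: 0.134
```

```bash
python3 -c "
from h import *
go(.5805,-.127,.2,74);print(manip.get_obs()['torque'])"
```

```text
t 13.25 p [ 0.5812 -0.1285  0.1257] yaw 74.56 tilt [-0.004  0.021] F [ 0.1 -0.7 -1.3] w 0.134 j [-0.15  0.36  0.37  1.68 -0.16  1.13  1.57]
 need shift [ 0.0018  0.0027 -0.0743] turn 0.56
[-0.01186652 -0.02671599 -0.0253328 ]
```

{"name": "apply_moves", "arguments": {
  "commands": [
    [0,0,-0.015,0,1],
    [0,0,-0.02,0,1],
    [0,0,-0.02,0,1],
    [0,0,-0.015,0,1],
    [0,0,0,0,1]
  ]
}}

```text
clock: 13.67
position: [0.5808, -0.1303, 0.1987]
ee_rot: [0.133, 0.991, 0.01, -0.004]
ft_force: [0.7, -0.9, -0.5]
grip_width: 0.13
```

```bash
python3 -c "
from h import *
go(.568,.1866,.2,97.5)
im,d=camera('scene');cv2.imwrite('pics/v9.png',cv2.resize(im[140:260,170:310,::-1],None,fx=5,fy=5,interpolation=2))"
```

```text
t 13.67 p [ 0.5808 -0.1303  0.1987] yaw 74.66 tilt [-0.005  0.021] F [ 0.7 -0.9 -0.5] w 0.13 j [-0.16  0.3   0.39  1.6  -0.14  1.28  1.56]
 need shift [0.0962 0.3022 0.0056] turn -22.84
```

View pics/v9.png

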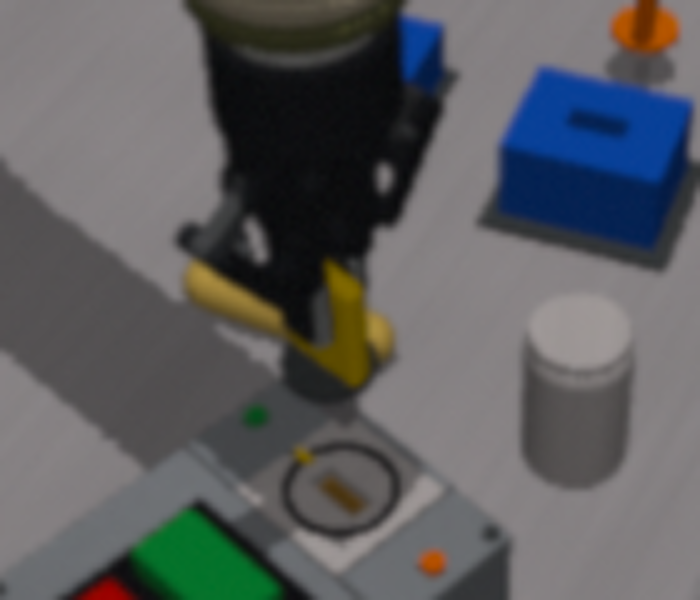

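Viewed: the key is out, the barrel pointer (crop 303,455) is back at home, and the stand slot is empty at (598,123). Carrying the key back.

{"name": "apply_moves", "arguments": {
  "commands": [
    [0.008,0.02,0,-2,1],
    [0.009,0.031,0,-2.5,1],
    [0.008,0.031,0,-2.5,1],
    [0.006,0.031,0,-2.5,1],
    [0.004,0.031,0,-2.5,1]
  ]
}}

```text
clock: 14.13
position: [0.5695, 0.0133, 0.1946]
ee_rot: [0.033, 0.999, 0.008, -0.006]
ft_force: [1.5, -0.4, -0.4]
grip_width: 0.133
```

{"name": "apply_moves", "arguments": {
  "commands": [
    [0.003,0.031,0,-2.5,1],
    [0.002,0.031,0,-2.5,1],
    [0,0.02,0,-2,1],
    [0,0,0,0,1],
    [0,0,0,0,1]
  ]
}}

```text
clock: 14.55
position: [0.5622, 0.1079, 0.1896]
ee_rot: [-0.039, 0.999, 0.009, -0.009]
ft_force: [0.0, -0.9, -1.3]
grip_width: 0.13
```

```bash
python3 -c "
from h import *
go(.568,.1866,.2,97.5)"
```

```text
t 14.55 p [0.5622 0.1079 0.1896] yaw 94.46 tilt [-0.018  0.018] F [ 0.  -0.9 -1.3] w 0.13 j [-0.43  0.25  0.2   1.66 -0.08  1.25  1.44]
 need shift [-0.0117  0.0782 -0.0091] turn -3.04
```

{"name": "apply_moves", "arguments": {
  "commands": [
    [-0.003,0.02,-0.002,-1,1],
    [-0.003,0.022,-0.002,-1,1],
    [-0.003,0.018,-0.002,-1,1],
    [0,0,0,0,1],
    [0,0,0,0,1]
  ]
}}

```text
clock: 14.97
position: [0.5664, 0.1694, 0.1949]
ee_rot: [-0.065, 0.998, 0.008, -0.01]
ft_force: [-0.0, -1.1, -0.9]
grip_width: 0.128
```

```bash
python3 -c "
from h import *
go(.568,.1866,.16,97.5)"
```

```text
t 14.97 p [0.5664 0.1694 0.1949] yaw 97.39 tilt [-0.021  0.016] F [-0.  -1.1 -0.9] w 0.128 j [-0.49  0.29  0.17  1.6  -0.07  1.27  1.39]
 need shift [-0.0045  0.0162  0.0351] turn -0.11
```

{"name": "apply_moves", "arguments": {
  "commands": [
    [-0.003,0.008,0.012,0,1],
    [-0.002,0.006,0.014,0,1],
    [0,0,0.01,0,1],
    [0,0,0,0,1],
    [0,0,0,0,1]
  ]
}}

```text
clock: 15.38
position: [0.5695, 0.1855, 0.1552]
ee_rot: [-0.064, 0.998, 0.008, -0.01]
ft_force: [-0.0, -0.3, -0.3]
grip_width: 0.136
```

Run:
```python
from h import *
go(.5695,.1866,.12,97.5)
im,d=camera('scene');cv2.imwrite('pics/scene10.png',im[...,::-1]);cv2.imwrite('pics/v10.png',cv2.resize(im[120:200,240:340,::-1],None,fx=6,fy=6,interpolation=2))
def proj(n,X):
    i=camera_info(n);p=RM(i['rotation']).T@(np.array(X)-i['xyz']);s=p[:2]/p[2];return np.array(i['camera_matrix'])[:2,:2]@(s*(1+i['k1']*(s@s)))+np.array(i['camera_matrix'])[:2,2]
o=manip.get_obs();R=RM(o['ee_rot'])
for d in(.0605,.0285):print(proj('scene',o['position']+R@[0,0,d]))
print('slot world',atz('scene',(289.1,164.1),.06))
```

```text
t 15.38 p [0.5695 0.1855 0.1552] yaw 97.32 tilt [-0.021  0.015] F [-0.  -0.3 -0.3] w 0.136 j [-0.5   0.34  0.15  1.63 -0.08  1.2   1.37]
 need shift [-0.0008  0.0005  0.0352] turn -0.18
[289.17654215 155.03696495]
[289.81418678 146.34408721]
slot world [0.56894617 0.18735204 0.06      ]
```

View pics/v10.png

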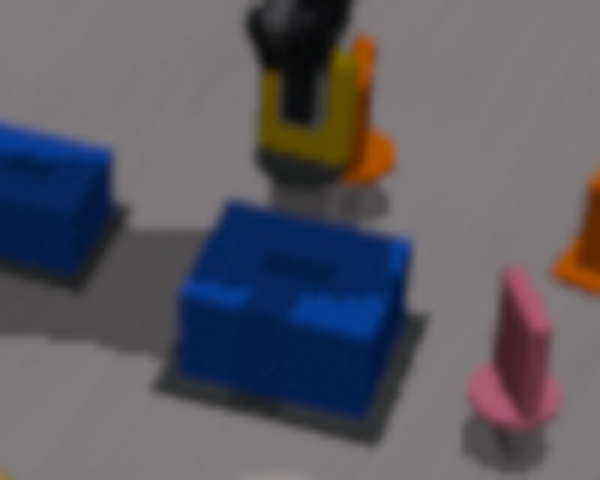

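Viewed: the bit (crop 302,205) hangs straight above the slot (298,263). Lowering.

{"name": "apply_moves", "arguments": {
  "commands": [
    [0,0.0005,0.01,0,1],
    [0,0.0005,0.01,0,1],
    [0,0,0.008,0,1],
    [0,0,0,0,1],
    [0,0,0,0,1]
  ]
}}

```text
clock: 15.85
position: [0.5693, 0.1853, 0.1252]
ee_rot: [-0.063, 0.998, 0.008, -0.009]
ft_force: [-0.3, -0.2, 0.3]
grip_width: 0.137
```

```bash
python3 -c "
from h import *
go(.5695,.1866,.0885,97.5)"
```

```text
t 15.85 p [0.5693 0.1853 0.1252] yaw 97.18 tilt [-0.019  0.015] F [-0.3 -0.2  0.3] w 0.137 j [-0.5   0.36  0.15  1.66 -0.08  1.14  1.37]
 need shift [-0.001   0.0006  0.0367] turn -0.32
```

{"name": "apply_moves", "arguments": {
  "commands": [
    [0,0.001,0.006,0,1],
    [0,0.0005,0.006,0,1],
    [0,0,0.004,0,1],
    [0,0,0,0,1]
  ]
}}

```text
clock: 16.18
position: [0.569, 0.1872, 0.108]
ee_rot: [-0.063, 0.998, 0.008, -0.009]
ft_force: [0.2, -0.6, -1.1]
grip_width: 0.138
```

```bash
python3 -c "
from h import *
go(.5695,.1866,.0885,97.5)"
```

```text
t 16.18 p [0.569  0.1872 0.108 ] yaw 97.16 tilt [-0.019  0.015] F [ 0.2 -0.6 -1.1] w 0.138 j [-0.5   0.38  0.15  1.67 -0.08  1.11  1.37]
 need shift [-0.0007 -0.001   0.0195] turn -0.34
```

Tip 12 mm into the slot with no force.

{"name": "apply_moves", "arguments": {
  "commands": [
    [0,0,0.006,0,1],
    [0,0,0.006,0,1],
    [0,0,0.004,0,1],
    [0,0,0.002,0,1],
    [0,0,0.001,0,1]
  ]
}}

```text
clock: 16.6
position: [0.5691, 0.1878, 0.0886]
ee_rot: [-0.063, 0.998, 0.008, -0.008]
ft_force: [-8.7, -2.9, 23.9]
grip_width: 0.133
```

```bash
python3 -c "
from h import *
go(.5695,.1866,.0885,97.5)"
```

```text
t 16.6 p [0.5691 0.1878 0.0886] yaw 97.17 tilt [-0.018  0.016] F [-8.7 -2.9 23.9] w 0.133 j [-0.5   0.4   0.15  1.69 -0.09  1.07  1.37]
 need shift [-0.0003 -0.0013  0.    ] turn -0.33
```

{"name": "apply_moves", "arguments": {
  "commands": [
    [0,0,0,0,1],
    [0,0,0,0,0.6],
    [0,0,0,0,-0.2],
    [0,0,0,0,-1],
    [0,0,0,0,-1]
  ]
}}

```text
clock: 17.02
position: [0.5698, 0.188, 0.0894]
ee_rot: [-0.063, 0.998, 0.009, -0.007]
ft_force: [0.7, -0.5, 0.0]
grip_width: 0.617
```

{"name": "apply_moves", "arguments": {
  "commands": [
    [0,0,0,0,-1],
    [0,0,0,0,-1],
    [0,0,0,0,-1],
    [0,0,-0.01,0,-1],
    [0,0,-0.02,0,-1]
  ]
}}

```text
clock: 17.43
position: [0.5679, 0.1868, 0.1164]
ee_rot: [-0.063, 0.998, 0.008, -0.011]
ft_force: [0.0, -0.5, 0.4]
grip_width: 0.998
```

{"name": "apply_moves", "arguments": {
  "commands": [
    [0,0,-0.02,0,-1],
    [0,0,-0.02,0,-1],
    [0,0,-0.015,0,-1],
    [0,0,0,0,-1]
  ]
}}

```text
clock: 17.77
position: [0.5705, 0.1861, 0.1799]
ee_rot: [-0.062, 0.998, 0.008, -0.009]
ft_force: [1.6, 0.3, 0.0]
grip_width: 0.998
```

```bash
python3 -c "
from h import *
go(.5552,-.205,.2,80)
im,d=camera('scene');cv2.imwrite('pics/v11.png',cv2.resize(im[90:210,220:360,::-1],None,fx=5,fy=5,interpolation=2))
C=cloud('scene',d);h=cv2.cvtColor(im,cv2.COLOR_RGB2HSV);m=(h[...,0]>22)&(h[...,0]<35)&(h[...,1]>180);m[:120]=0;m[200:]=0;m[:,:250]=0;m[:,330:]=0
P=C[m];P=P[(abs(P[:,0]-.568)<.04)&(abs(P[:,1]-.186)<.04)];print(len(P),P.min(0),P.max(0))"
```

```text
t 17.77 p [0.5705 0.1861 0.1799] yaw 97.15 tilt [-0.018  0.016] F [1.6 0.3 0. ] w 0.998 j [-0.51  0.32  0.16  1.6  -0.07  1.24  1.36]
 need shift [ 0.0643 -0.3857 -0.0259] turn 17.15
229 [0.55115111 0.17773351 0.06352437] [0.59184535 0.19201976 0.12711992]
```

View pics/v11.png

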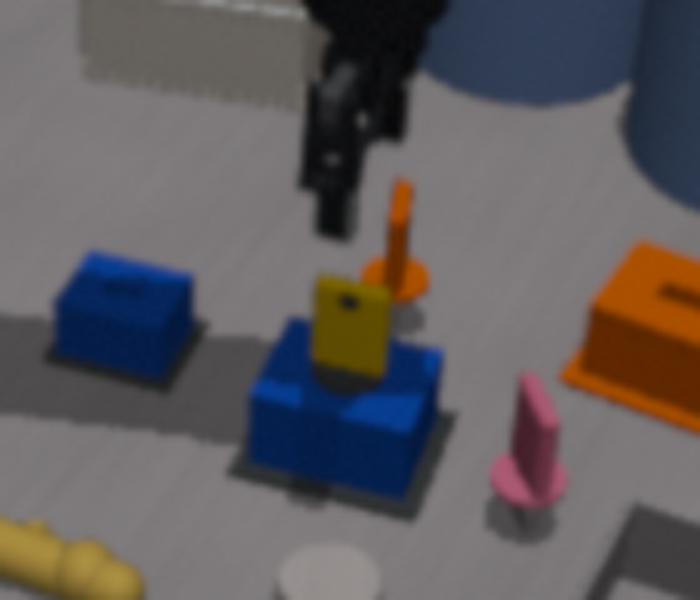

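Viewed: the key stands upright, fully seated in the stand (crop 350,330; handle top at z 0.127), and is released. Going to the green key with the fingers shut.

{"name": "apply_moves", "arguments": {
  "commands": [
    [0.002,-0.02,-0.012,1,1],
    [0.003,-0.031,-0.008,2.2,1],
    [0.003,-0.031,-0.003,2.2,1],
    [0,-0.031,0,2.2,1],
    [-0.002,-0.031,0,2.2,1]
  ]
}}

```text
clock: 18.23
position: [0.5707, 0.0438, 0.1974]
ee_rot: [0.019, 1.0, 0.008, -0.012]
ft_force: [0.9, -0.2, -1.0]
grip_width: 0.296
```

{"name": "apply_moves", "arguments": {
  "commands": [
    [-0.004,-0.031,0,2.2,1],
    [-0.004,-0.031,0,2.2,1],
    [-0.006,-0.031,0,2.2,1],
    [-0.006,-0.031,0,2.2,1],
    [0,0,0,0,1]
  ]
}}

```text
clock: 18.65
position: [0.5739, -0.0981, 0.1927]
ee_rot: [0.107, 0.994, 0.005, -0.015]
ft_force: [-0.7, -1.5, 0.6]
grip_width: -0.002
```

```bash
python3 -c "
from h import *
go(.556,-.203,.14,74)"
```

```text
t 18.65 p [ 0.5739 -0.0981  0.1927] yaw 77.75 tilt [-0.028  0.014] F [-0.7 -1.5  0.6] w -0.002 j [-0.2   0.29  0.36  1.62 -0.12  1.28  1.54]
 need shift [-0.0063 -0.1067  0.0517] turn 3.75
```

{"name": "apply_moves", "arguments": {
  "commands": [
    [-0.001,-0.02,0,1,1],
    [-0.001,-0.025,0.004,1,1],
    [-0.001,-0.025,0.006,1,1],
    [0,-0.012,0.006,0,1],
    [0,0,0,0,1]
  ]
}}

```text
clock: 19.07
position: [0.5529, -0.1846, 0.1723]
ee_rot: [0.136, 0.991, 0.005, -0.018]
ft_force: [-0.6, -1.0, -0.4]
grip_width: -0.004
```

```bash
python3 -c "
from h import *
go(.556,-.203,.11,74)"
```

```text
t 19.07 p [ 0.5529 -0.1846  0.1723] yaw 74.34 tilt [-0.034  0.014] F [-0.6 -1.  -0.4] w -0.004 j [-0.09  0.32  0.41  1.64 -0.14  1.25  1.65]
 need shift [-0.0102 -0.0172  0.0619] turn 0.34
```

{"name": "apply_moves", "arguments": {
  "commands": [
    [-0.005,-0.009,0.013,0,1],
    [-0.004,-0.006,0.015,0,1],
    [0,0,0.013,0,1],
    [0,0,0.005,0,1],
    [0,0,0,0,1]
  ]
}}

```text
clock: 19.48
position: [0.5572, -0.1976, 0.1211]
ee_rot: [0.133, 0.991, 0.006, -0.018]
ft_force: [-0.8, -0.5, 0.6]
grip_width: -0.001
```

```bash
python3 -c "
from h import *
go(.556,-.203,.088,74)"
```

```text
t 19.48 p [ 0.5572 -0.1976  0.1211] yaw 74.67 tilt [-0.035  0.017] F [-0.8 -0.5  0.6] w -0.001 j [-0.06  0.38  0.41  1.67 -0.17  1.16  1.7 ]
 need shift [-0.0015 -0.0057  0.033 ] turn 0.67
```

{"name": "apply_moves", "arguments": {
  "commands": [
    [0,-0.003,0.006,0,1],
    [0,-0.002,0.008,0,1],
    [0,0,0.008,0,1],
    [0,0,0.006,0,1],
    [0,0,0.003,0,1]
  ]
}}

```text
clock: 19.9
position: [0.557, -0.2006, 0.0891]
ee_rot: [0.131, 0.991, 0.006, -0.017]
ft_force: [-0.9, -0.8, 2.9]
grip_width: 0.002
```

```bash
python3 -c "
from h import *
go(.556,-.203,.088,74)"
```

```text
t 19.9 p [ 0.557  -0.2006  0.0891] yaw 74.9 tilt [-0.031  0.016] F [-0.9 -0.8  2.9] w 0.002 j [-0.05  0.42  0.4   1.7  -0.18  1.09  1.72]
 need shift [ 0.0003 -0.0026  0.0011] turn 0.9
```

{"name": "apply_moves", "arguments": {
  "commands": [
    [0,0,0.002,0,1],
    [0,0,0.002,0,1],
    [0,0,0.002,0,1]
  ]
}}

```text
clock: 20.15
position: [0.5572, -0.2006, 0.088]
ee_rot: [0.131, 0.991, 0.007, -0.016]
ft_force: [-10.2, 3.2, 22.1]
grip_width: 0.002
```

```bash
python3 -c "
from h import *
go(.556,-.203,.088,74)"
```

```text
t 20.15 p [ 0.5572 -0.2006  0.088 ] yaw 74.88 tilt [-0.03   0.018] F [-10.2   3.2  22.1] w 0.002 j [-0.04  0.42  0.4   1.7  -0.19  1.09  1.72]
 need shift [ 0.0005 -0.0026  0.    ] turn 0.88
```

The green key is at its stop (z 0.088, 22 N). Retreating upwards.

{"name": "apply_moves", "arguments": {
  "commands": [
    [0,0,0,0,1],
    [0,0,-0.01,0,1],
    [0,0,-0.02,0,1],
    [0,0,-0.025,0,1],
    [0,0,-0.03,0,1]
  ]
}}

```text
clock: 20.57
position: [0.5563, -0.2005, 0.172]
ee_rot: [0.131, 0.991, 0.008, -0.021]
ft_force: [1.7, -0.3, 0.7]
grip_width: 0.001
```

{"name": "apply_moves", "arguments": {
  "commands": [
    [0,0,-0.03,0,1],
    [0,0,-0.02,0,1],
    [0,0,0,0,1],
    [0,0,0,0,1]
  ]
}}

```text
clock: 20.9
position: [0.5604, -0.2024, 0.2329]
ee_rot: [0.131, 0.991, 0.008, -0.016]
ft_force: [1.1, -0.6, -0.9]
grip_width: -0.001
```

Run:
```python
from h import *
go(.556,-.203,.2,74)
im,d=camera('scene');C=cloud('scene',d);H=cv2.cvtColor(im,cv2.COLOR_RGB2HSV).astype(int);h,s=H[...,0],H[...,1]
def med(m,c,r):
    m=m&(np.hypot(C[...,0]-c[0],C[...,1]-c[1])<r);return m.sum(),np.round(np.median(C[m],0),4),np.round(np.percentile(C[m][:,2],[50,80,95]),4)
print('green',med((h>45)&(h<80)&(s>150),(.555,-.205),.03));print('red',med(((h<5)|(h>175))&(s>180),(.54,-.25),.03))
print('shaker',med((s<60)&(C[...,2]>.089)&(C[...,2]<.105),(.64,.005),.05));print('ginger',med((h>14)&(h<30)&(s>80)&(C[...,2]>.015),(.465,.015),.08))
cv2.imwrite('pics/v12.png',cv2.resize(im[110:310,150:350,::-1],None,fx=3,fy=3,interpolation=2))
```

```text
t 20.9 p [ 0.5604 -0.2024  0.2329] yaw 74.88 tilt [-0.03   0.019] F [ 1.1 -0.6 -0.9] w -0.001 j [-0.07  0.3   0.43  1.53 -0.13  1.37  1.68]
 need shift [ 0.003  -0.0021  0.033 ] turn 0.88
green (np.int64(361), array([ 0.5554, -0.2066,  0.0874]), array([0.0874, 0.0884, 0.0896]))
red (np.int64(400), array([ 0.5404, -0.2535,  0.0969]), array([0.0969, 0.0981, 0.0994]))
shaker (np.int64(266), array([0.6427, 0.0035, 0.0951]), array([0.0951, 0.0964, 0.0972]))
ginger (np.int64(376), array([0.4823, 0.0043, 0.0288]), array([0.0288, 0.0326, 0.0361]))
```

View pics/v12.png

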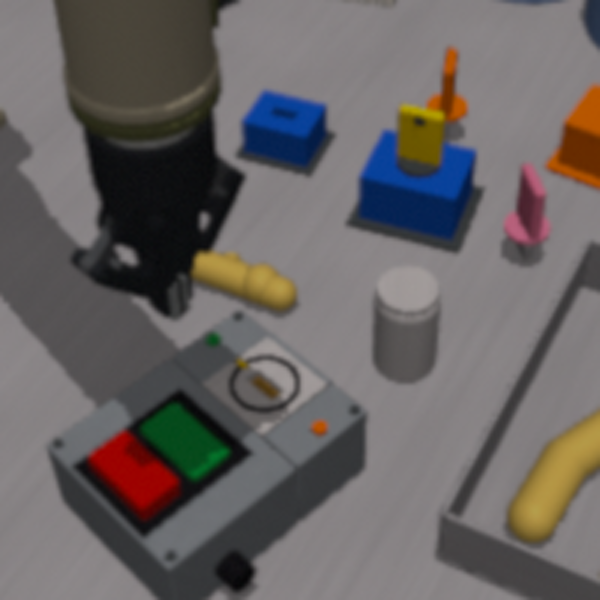

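The green key is down (z 0.087) and the red one up (z 0.097). The lock is home and the key stands in its stand (px 420,140). The ginger root and the shaker are in place, and the gripper is clear of everything. Handing in.

```bash
python3 -c "
from h import *
print(workorder.hand_in())"
```

```text
the job is handed in; nothing more can be done
None
```

The whole sequence was carried out and the job handed in at about 21 s of the 72 s allowed. The hand-in gives no verdict, so the checks below are my own.

- **In the lock:** I took the yellow key from the larger blue stand and pushed it into the lock. It seated with 20 N of push at the depth expected for the collar on the plate.
- **Turn to the stop:** I turned it clockwise until it held at 1.7 N m.
- **Turn home:** I turned it back to the home stop (0.96 N m), and it then came out without resistance. The picture shows the ring's pointer at home.
- **Back in the stand:** The key went in with 24 N of push at the same height it was taken from. The picture shows it upright; its handle top measured about 0.127 m against the expected 0.125 m.
- **Console keys:** I pressed the green key to its stop with 22 N. The last picture shows green at about 0.087 m and red at about 0.097 m, against the expected 0.088 m and 0.098 m.
- **Bystanders:** The shaker measured within a millimetre of its starting place. The ginger root's median position came out about 15 mm from the first measurement. Part of it was hidden by the gripper, the picture shows it where it lay, and nothing touched it. The 15 mm is within the 30 mm limit either way.
- **At the end:** The gripper was shut and clear of everything, about 0.13 m above the console.

The tool drifted by about 0.03 rad of tilt during the run, well below the 0.12 rad limit.

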